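Change the creasing blade and pull the sprung gauge to its mark

ROBOT

A 6-joint arm with a two-finger parallel gripper is mounted at the origin on the work surface. World frame = base frame: x ahead of the robot, y to its left, z up, the work surface at z = 0. Lengths are in m, angles in rad, forces in N, time in s.
With the tool pointing down it reaches from about 0.25 to 0.725 m from the base axis. Payload 4 kg.
Tool frame: the origin (TCP) lies midway between the tips of the shut fingers; the grasp point (between the pads) lies 19 mm behind it; z points along the fingers, y is the line along which they close (so a half turn about z gives the same grasp; the last joint's range is limited). The gripper opens to 85 mm and grips with 20 to 120 N. Pads are 22 mm wide; open, the fingers measure 114 mm over their backs; the gripper's body (76 mm by 85 mm) begins 54 mm behind the grasp point. The pads swing forward as they close: fully open they stand 13 mm farther back than shut.
Start: joints at [-1.32, 0.241, 0.005, 1.335, 0, 1.571], TCP at [0.124, -0.484, 0.231] pointing down, gripper open.
Joint ranges: [-2.72, 2.72], [-1.05, 1.87], [-1.09, 1.28], [-1.99, 2.15], [-1.42, 1.44], [-3.14, 3.14]. Speed limits (rad/s): [2.79, 2.79, 3.14, 3.14, 3.14, 3.14].

INTERFACE

Orientations are given as a unit quaternion [x, y, z, w].
In Python, from workcell import monitor, vision, job gives the robot as it stands.
- The arm moves only by the tool move_arm, never from a script. Its argument "moves" is a list that holds one entry, the list of rows, each a list of 5 numbers: the shift along the world's x, y, z in m, then the turn about the world's z in degrees, then the opening in per cent of the stroke, from 0 (shut) to 100 (fully open). In form: [[[x, y, z, turn, gripper], ...]]. A call has 1 to 5 rows; each row is the pose to reach, as a shift and turn from the pose commanded when the call began; what a row does not reach only later rows make up. A row lasts 1/8 s, in which the tool goes at most 62.5 mm and 10.7 degrees, less where a joint would pass 70% of its speed; a pose out of reach is approached as far as the arm can. A call with a gripper value outside its range is refused whole. The fingers move at their own pace and stop on an object; the grip force is fixed at half the most. Time passes only in rows, so rows that repeat a pose let the fingers close. It gives the time, the measured TCP pose, the force, the opening and the grip force at its end, in the units of the state.
- monitor.get_obs(): the state, without advancing time (a new reading comes with each control period).
- vision.camera(name): name is "side" or "top"; returns a dict with "color" (420x560x3 uint8, red, green, blue), "camera_matrix" (3x3 intrinsics, pixels), "k1" (the pictures are not rectified: a ray, as slopes to the right and down, at radius r is drawn at 1 + k1 r^2 times it, then the intrinsics apply), "eye" and "attitude" of the camera in the world. Camera axes: x right, y up, looking along -z (the intrinsics and any distortion apply to the point x, -y, -z); pixel columns grow to the right and rows downward; lengths in m; the calibration is good to about 2 mm. A picture is of the moment at which its call begins. There is no depth.
- job.job_done(): hands the job in; it is judged then, once.
The state is a dict: "clock": time; "joint_pos": joint angles; "joint_vel": joint speeds; "tau": joint torques, N m; "eef_pos": TCP position; "tool_rot": TCP orientation; "ft_force": force on the tool from outside, world axes, zero at the start; "ft_torque": the same for the moment, N m; "grip_width": finger opening in m; "grasp_force": force on a finger pad.
Only numpy, scipy, OpenCV 4.12 (cv2) and the standard library are available. Lean on these libraries where they do the work, as an engineer would, in place of code of your own. Each camera call takes 0.05 s, during which the arm holds its last target. There are 200 camera calls.

TASK

Change the blade of the creasing gauge: put the worn blade (black grip) in the yellow used-blade tray, then lay the new blade (orange grip) flat in the carriage with its notch over the pin and let go of it. Then make a test pull: draw the sprung carriage out until its yellow pointer is level with the red marker, without overrunning it, hold it there for two seconds, ease it gently back home and only then let go. Leave the marker and everything else on the bench as they are.

Things in the scene. Friction and masses are not known exactly. Their poses are not given: they have to be found in the camera images.
- gauge: creasing gauge fixed to the bench: blue base 320 mm (x) x 125 mm (y, from -50 to +75) x 10 mm, a carriage on two rods, a white scale on the +y side. Origin: underside, mid-length, on the carriage's centre line. +x: the way the carriage is pulled out; z up. Top of the carriage (deck) 34 mm above the bench
- carriage (a joint): how far the sprung carriage is pulled out from home along the gauge's +x, m: 0 home, 0.15 end stop. The spring pulls it home with about 2 N at home, growing 55 N per m (about 9 N at 130 mm); let go when out, it snaps back
- marker (a joint): setting of the stiff red marker clip on the scale, 0 to 0.05 m: the pointer is level with the marker when the carriage is pulled out by 0.08 m plus this value
- handle (a point): centre of the carriage's upright green handle, a block 14 mm (along travel) x 30 mm (across) x 50 mm tall on the deck; 59 mm above the bench, 25 mm below its top, 52 mm ahead (+x) of the pin; axes as the gauge
- pin (a point): foot of the brass pin on the deck (7 mm across, 10 mm tall, upper half tapered); axes as the gauge. A seated blade lies flat on the deck behind it (-x), notched end to the gauge's +x, notch point here, between side walls 41 mm apart and a rear wall 55.5 mm behind the pin; walls 5 mm tall, 4 mm thick
- pointer (a point): tip of the yellow pointer that sticks out of the carriage's +y side over the scale; axes as the gauge
- marker_tip (a point): spot above the red marker clip that the pointer tip must reach: they are level when both have the same gauge x; axes as the gauge
- blade_grip (a point): NEW blade: bright steel plate with orange rib, lying flat on the cork pad. Plate 64 x 36 x 4 mm, about 60 g; on it a rib 40 mm long (x) x 14 mm wide (y) x 26 mm tall, its top 30 mm above the underside. Point: rib centre, 17 mm above the underside, 27 mm behind the notch point. x points to the notched end, z up.
- blade_notch (a point): new blade: point of its open notch (10 mm wide, 16 mm deep, in the middle of the +x end) where the pin's axis passes when seated; on the plate's underside, 11 mm in from the notched end; axes as its grip point
- worn_grip (a point): WORN blade: dark, black rib, same shape as the new one; starts seated in the carriage, notch over the pin. Plate 64 x 36 x 4 mm, about 60 g; on it a rib 40 mm long (x) x 14 mm wide (y) x 26 mm tall, its top 30 mm above the underside. Point: rib centre, 17 mm above the underside, 27 mm behind the notch point. x points to the notched end, z up.
- tray: used-blade tray: open yellow box fixed to the bench, 110 mm (x) x 140 mm (y) x 30 mm tall, walls and floor 4 mm; origin at the centre of its underside. It and the pad swap sides from run to run
- pad_top (a point): centre of the top of the cork pad on which the new blade lies, 100 mm (x) x 160 mm (y) x 5 mm, fixed to the bench
- bottle: bystander: green glass bottle, upright, 56 mm diameter, 150 mm tall; origin at the centre of its underside
- roll: bystander: orange roll of packing tape lying flat, 100 mm outside diameter, 48 mm tall, beside the far side of the gauge; origin at the centre of its underside
- carton: bystander: brown carton 80 x 55 x 70 mm tall, beside the far side of the gauge; origin at the centre of its underside
- tin: bystander: small round aluminium tin, 36 mm diameter, 30 mm tall, standing on the cork pad beside the new blade; origin at the centre of its underside
- jar: bystander: amber jar with white lid, 72 mm diameter, 93 mm tall, on the left; origin at the centre of its underside
- smallbox: bystander: small brown box 70 x 90 x 60 mm tall, on the right; origin at the centre of its underside
- knife: bystander: red box cutter lying flat, 115 x 22 mm, 18 mm tall, on the robot's side of the gauge; origin at the centre of its underside
Not all that is in view belongs to the job. What is shaped like the part that bears worn_grip but purple is not meant.

How it is judged:
On the way, in this order (a step that is already met when the one before it is completed fails the run):
1. the worn blade lies released in the used-blade tray (x of worn_grip in the frame of tray between -0.055 and 0.055 m and y of worn_grip in the frame of tray between -0.07 and 0.07 m and z of worn_grip in the frame of tray below 0.035 m and linear speed of worn below 0.03 m/s and contact force between the fingers and worn below 0.1 N), for 0.2 s.
2. the new blade lies flat in the carriage, notch over the pin, released (horizontal distance between blade_notch and pin below 0.004 m and z of blade_notch in the frame of pin between -0.002 and 0.002 m and angle between the x axis of blade_notch and the x axis of gauge, either way round below 0.15 rad and x of blade_grip in the frame of pin below -0.01 m and angle between blade_grip's own z axis and vertical below 0.06 rad and linear speed of blade below 0.03 m/s and contact force between the fingers and blade below 0.1 N), for 0.2 s.
3. with the blade still seated, the pointer is held within 5 mm of the marker for 1.5 s (x of pointer in the frame of marker_tip between -0.005 and 0.005 m and horizontal distance between blade_notch and pin below 0.004 m and z of blade_notch in the frame of pin between -0.002 and 0.002 m and angle between the x axis of blade_notch and the x axis of gauge, either way round below 0.15 rad and x of blade_grip in the frame of pin below -0.01 m and angle between blade_grip's own z axis and vertical below 0.06 rad), for 1.5 s.
At the end, for the whole second after the job is handed in: carriage home (within 4 mm) and still, released; new blade flat in the carriage (within 2 mm in height, 0.06 rad) with its notch over the pin (within 4 mm, 0.15 rad), notched end towards the handle; worn blade at rest in the used-blade tray (all of step 1 and all of step 2 and value of joint carriage below 0.004 m and velocity of joint carriage between -0.01 and 0.01 m/s and contact force between the fingers and gauge below 0.1 N); the robot touches nothing.
It fails at once if the carriage snaps back (faster than 0.35 m/s) (velocity of joint carriage below -0.35 m/s).
It fails at once if the pointer overruns the marker by more than 10 mm (x of pointer in the frame of marker_tip above 0.01 m).
It fails at once if the marker clip is shifted by more than 4 mm (distance of marker_tip from where it was at the start of the episode above 0.004 m).
It fails at once if a bystander is shifted by more than 25 mm or tipped (distance of any of bottle, roll, carton, tin, jar, smallbox, knife from where it was at the start of the episode above 0.025 m or angle between any of bottle, roll, carton, tin, jar, smallbox, knife's own z axis and vertical above 0.3 rad).
It also fails if it takes over 72 s, if anything falls off the work surface, if the arm or the gripper's body presses on something with over 40 N, if the wrist force passes 120 N, or if a joint passes its speed limit or range.

## Working session

There is one attempt and no reset: what is moved stays moved. The work goes in short steps, Python scripts to look and compute and a tool call to move; the robot and the scene stay as the last step left them, time stands still between calls to the robot, and variables do not carry over. Pictures are saved under pics/ and viewed, at most 10 in all, crops included, and the job is handed in when it is done.

Besides the shell and the picture viewer there is one more tool, called after "Call:" as name([rows], argument=value, ...), one row to a line, values as JSON. move_arm: Moves the arm, as the interface text tells. Its arguments: {"type":"object","properties":{"moves":{"type":"array","items":{"type":"array","items":{"type":"array","items":{"type":"number"}}}}},"required":["moves"]}

```bash
mkdir -p pics; ls
cat > h.py <<'E'
import numpy as np, cv2
from workcell import monitor, vision, job
def R(c):
    a=np.array(c["attitude"],float)
    if a.shape==(3,3): return a
    from scipy.spatial.transform import Rotation
    return Rotation.from_quat(a).as_matrix()
def ray(c,u,v):
    K=np.array(c["camera_matrix"]); xd=(u-K[0,2])/K[0,0]; yd=(v-K[1,2])/K[1,1]
    x,y=xd,yd
    for _ in range(20):
        s=1+c["k1"]*(x*x+y*y); x,y=xd/s,yd/s
    return np.array(c["eye"]), R(c)@np.array([x,-y,-1.])
def onz(c,u,v,z):
    e,d=ray(c,u,v); return e+d*(z-e[2])/d[2]
def proj(c,p):
    q=R(c).T@(np.array(p)-np.array(c["eye"])); x,y=q[0]/-q[2],-q[1]/-q[2]
    s=1+c["k1"]*(x*x+y*y); K=np.array(c["camera_matrix"])
    return K[0,0]*x*s+K[0,2],K[1,1]*y*s+K[1,2]
def save(c,n): cv2.imwrite(n,c["color"][:,:,::-1])
E
python3 - <<'E'
from h import *
for n in("top","side"):
    c=vision.camera(n); save(c,f"pics/{n}0.png"); print({k:v for k,v in c.items() if k!="color"})
print(monitor.get_obs())
E
```

```text
pics
{'camera_matrix': array([[425.98063849,   0.        , 285.53003746],
       [  0.        , 425.98063849, 210.80980344],
       [  0.        ,   0.        ,   1.        ]]), 'k1': -0.06403822175496257, 'eye': array([ 0.37630216, -0.01237569,  1.04519899]), 'attitude': array([ 0.08065043, -0.06973159, -0.66447096,  0.73966976])}
{'camera_matrix': array([[438.30430854,   0.        , 280.71619034],
       [  0.        , 438.30430854, 206.32375489],
       [  0.        ,   0.        ,   1.        ]]), 'k1': 0.03474630625009467, 'eye': array([0.54097798, 0.85443471, 0.79306575]), 'attitude': array([-0.02321218,  0.41467586,  0.90928541, -0.02655512])}
{'clock': 0.1, 'joint_pos': array([-1.32000919e+00,  2.41336833e-01,  3.84213647e-03,  1.33519357e+00,
        2.06568007e-05,  1.57079097e+00]), 'joint_vel': array([-0.00108081, -0.00170561,  0.00507506,  0.00044577, -0.00056594,
       -0.00171174]), 'tau': array([ 1.13834069e-04, -3.73139977e+01,  2.53008717e+01,  1.08594785e-02,
        1.00689890e-04, -1.53435042e-05]), 'eef_pos': array([ 0.12394756, -0.48380365,  0.23049596]), 'tool_rot': array([ 9.92147745e-01,  1.25067811e-01, -1.08058143e-04, -9.39834851e-04]), 'ft_force': array([ 0.71282626,  0.55656729, -0.02228604]), 'ft_torque': array([-0.00111323, -0.00629319, -0.02964581]), 'grasp_force': 0.0, 'grip_width': 0.0855246459815285}
```

View pics/top0.png

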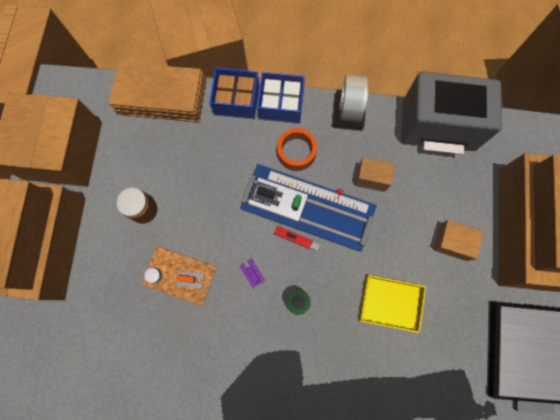

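View pics/side0.png

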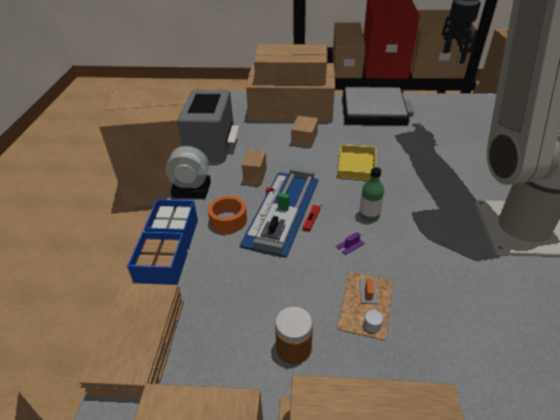

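The top view shows the gauge around px (308,207), running right and slightly down. The handle is at (297,202), the black rib at (266,193), the marker at (340,192) and the tray at (393,303). The pad is at (180,276), with the new blade's orange rib at (187,280), the tin at (152,275) and the bottle at (297,300). The side view agrees.

Run:
```python
from h import *
c=vision.camera("top"); s=vision.camera("side")
a=cv2.resize(c["color"][155:255,230:385],None,fx=5,fy=5,interpolation=cv2.INTER_CUBIC)
cv2.imwrite("pics/g1.png",a[:,:,::-1])
b=cv2.resize(s["color"][160:260,240:330],None,fx=5.5,fy=5.5,interpolation=cv2.INTER_CUBIC)
d=cv2.resize(c["color"][245:305,140:220],None,fx=3,fy=3,interpolation=cv2.INTER_CUBIC)
m=np.zeros((550,495+245,3),np.uint8); m[:,:495]=b; m[:180,500:740]=d
cv2.imwrite("pics/g2.png",m[:,:,::-1])
H=cv2.cvtColor(c["color"],cv2.COLOR_RGB2HSV)
def comp(lo,hi,box,n,z,H=H,c=c):
    x0,y0,x1,y1=box; k=cv2.inRange(H,lo,hi); q=np.zeros_like(k); q[y0:y1,x0:x1]=k[y0:y1,x0:x1]
    N,l,st,ce=cv2.connectedComponentsWithStats(q)
    i=1+np.argmax(st[1:,4]); pts=np.argwhere(l==i)[:,::-1].astype(np.float32)
    w=np.array([onz(c,u,v,z)[:2] for u,v in pts],np.float32)
    r=cv2.minAreaRect(w); print(n,st[i],ce[i].round(1),"mean",w.mean(0).round(4),"rect",np.round(r[0],4),np.round(r[1],4),round(r[2],1))
comp((45,80,40),(85,255,255),(285,190,310,215),"handle",.084)
comp((0,0,0),(180,255,50),(250,180,285,205),"blackrib",.064)
comp((0,180,120),(14,255,255),(170,265,205,295),"orangerib",.035)
comp((100,100,50),(125,255,255),(235,160,380,250),"base",.010)
comp((22,150,120),(35,255,255),(355,270,430,335),"tray",.03)
comp((0,180,100),(5,255,255),(330,183,350,200),"marker",.02)
comp((45,60,0),(90,255,120),(280,282,315,318),"bottle",.15)
for h in((45,60,0),): 
  S=cv2.cvtColor(s["color"],cv2.COLOR_RGB2HSV)
  comp((45,80,40),(85,255,255),(272,190,295,215),"handle s",.084,S,s)
  comp((0,180,120),(14,255,255),(360,275,380,300),"orange s",.035,S,s)
```

```text
handle [293 195   8  15  74] [296.4 201.7] mean [ 0.6074 -0.0088] rect [ 0.6069 -0.0085] [0.0125 0.0339] 77.8
blackrib [258 188  16  11 106] [265.5 192.8] mean [0.6261 0.0664] rect [0.6262 0.066 ] [0.0381 0.0162] 77.2
orangerib [177 275  17   7  89] [185.  278.2] mean [0.4066 0.2336] rect [0.4066 0.2336] [0.0397 0.0121] 89.4
base [ 301  202   64   36 1009] [332.9 219.6] mean [ 0.5896 -0.1032] rect [ 0.5898 -0.1029] [0.1556 0.0407] 76.3
tray [ 360  275   66   58 2708] [391.7 303.2] mean [ 0.4013 -0.2558] rect [ 0.4017 -0.2587] [0.1408 0.1098] 84.5
marker [338 190   4   4  12] [339.5 191.5] mean [ 0.6601 -0.1127] rect [ 0.6601 -0.1127] [0.0071 0.0074] 51.2
bottle [286 290  24  25 344] [297.3 301.8] mean [ 0.3807 -0.0327] rect [ 0.3805 -0.0331] [0.0486 0.0475] 6.1
handle s [277 193  12  18 173] [282.9 201.1] mean [0.6065 0.0188] rect [0.6076 0.0201] [0.028 0.066] 3.2
orange s [367 280   6  13  63] [369.  286.2] mean [0.4063 0.238 ] rect [0.4063 0.2374] [0.0333 0.0104] 89.4
```

View pics/g1.png

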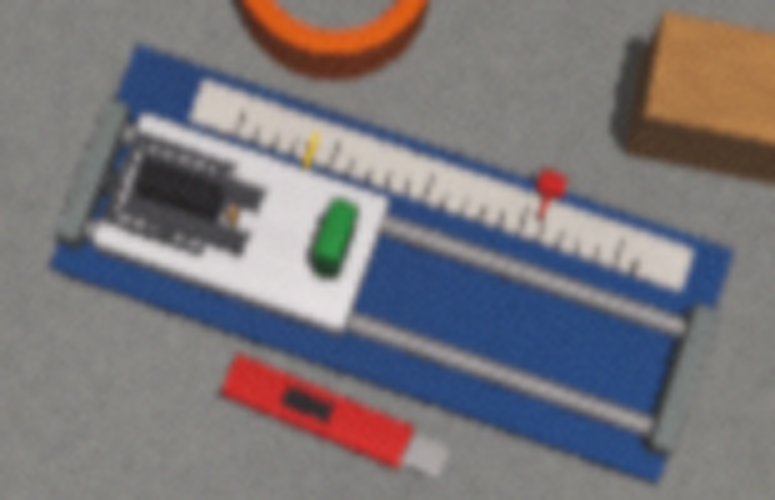

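View pics/g2.png

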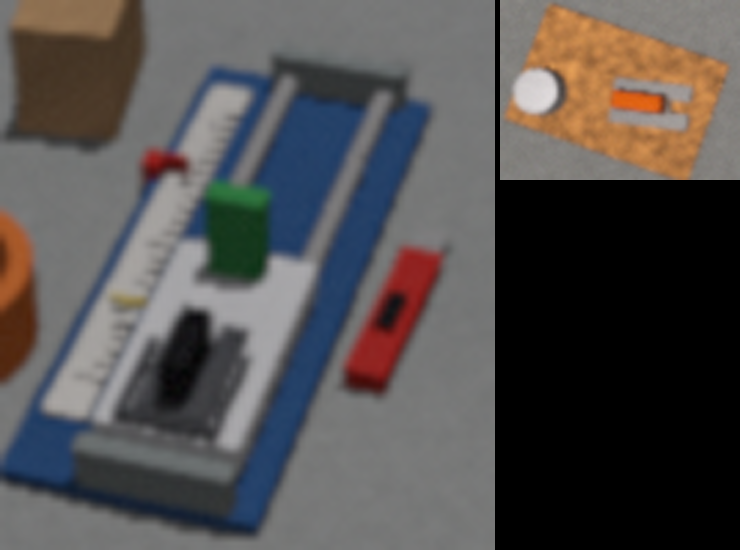

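The crops show base corners near full-image px (257.6,164), (240,208), (362,251) and (376.6,205). The pointer tip is at about (292,185), the marker stem at (338,198) and the brass pin at (276.4,197.6). The new blade's notched end faces image right, which is roughly world -y.

Run:
```python
from h import *
c=vision.camera("top"); s=vision.camera("side")
P=np.array([onz(c,u,v,.010)[:2] for u,v in((257.6,164),(240,208),(362,251),(376.6,205))]); print(P.round(4))
print("sides",[round(float(np.linalg.norm(P[i]-P[(i+1)%4])),4) for i in range(4)])
a=(P[2]+P[3]-P[0]-P[1]);h=np.degrees(np.arctan2(a[1],a[0]));ux=a/np.linalg.norm(a);uy=np.array([-ux[1],ux[0]]);print("heading",h)
O=P.mean(0)-uy*.0125;print("origin",O)
def loc(n,p): d=np.array(p)[:2]-O; print(n,np.round(p,4),"gauge",(d@ux).round(4),(d@uy).round(4))
def tri(a,b):
    e,d=ray(c,*a);f,g=ray(s,*b); d/=np.linalg.norm(d);g/=np.linalg.norm(g)
    t=np.linalg.lstsq(np.stack([d,-g],1),f-e,rcond=None)[0]; p,q=e+d*t[0],f+g*t[1]; return (p+q)/2,np.linalg.norm(p-q)
loc("pin",onz(c,276.4,197.6,.044))
loc("handle",(.6069,-.0085)); loc("rib",(.6262,.066))
for n,a,b in(("pointer",(292,185),(263.3,214.5)),("marker",(338.2,198),(271,189.8)),("markerball",(340,192),(267.5,189.5))):
    p,e=tri(a,b); loc(n,p); print("  gap",e)
# orange blade: rib centre and plate
H=cv2.cvtColor(c["color"],cv2.COLOR_RGB2HSV)
k=cv2.inRange(H,(0,0,120),(180,70,255)); k[:265]=0;k[295:]=0;k[:,:170]=0;k[:,210:]=0
pts=np.argwhere(k)[:,::-1]; w=np.array([onz(c,u,v,.009)[:2] for u,v in pts],np.float32); print("plate",cv2.minAreaRect(w),w.min(0),w.max(0))
H2=cv2.cvtColor(s["color"],cv2.COLOR_RGB2HSV)
k=cv2.inRange(H2,(0,0,110),(180,70,255)); k[:270]=0;k[308:]=0;k[:,:355]=0;k[:,383:]=0
pts=np.argwhere(k)[:,::-1]; w=np.array([onz(s,u,v,.009)[:2] for u,v in pts],np.float32); print("plate s",cv2.minAreaRect(w),w.min(0),w.max(0))
```

```text
[[ 0.713   0.0998]
 [ 0.5942  0.1295]
 [ 0.5191 -0.1806]
 [ 0.6381 -0.2089]]
sides [0.1225, 0.319, 0.1223, 0.3176]
heading -103.62211466150544
origin [ 0.60395142 -0.0370981 ]
pin [0.622  0.0404 0.044 ] gauge -0.0796 -0.0007
handle [ 0.6069 -0.0085] gauge -0.0285 -0.0039
rib [0.6262 0.066 ] gauge -0.1054 -0.0027
pointer [0.6611 0.0066 0.0258] gauge -0.0559 0.0452
  gap 0.002920570130798009
marker [ 0.6476 -0.1118  0.0127] gauge 0.0624 0.06
  gap 0.00483657565583904
markerball [ 0.6606 -0.1148  0.0121] gauge 0.0621 0.0734
  gap 0.0010078515835199933
plate ((0.4040752351284027, 0.21698279678821564), (0.08891112357378006, 0.0429992638528347), 80.20699310302734) [0.37611538 0.17660287] [0.42413023 0.2592924 ]
plate s ((0.39676305651664734, 0.2158515751361847), (0.06294111162424088, 0.09299582242965698), 3.025520086288452) [0.36779058 0.16775744] [0.43032503 0.26197705]
```

Call:
move_arm([
  [[0.15,0.16,0.0,20,35],[0.3,0.33,0.0,42,35],[0.3,0.33,0.0,42,35],[0.3,0.33,0.0,42,35],[0.3,0.33,0.0,42,35]],
])

```text
clock: 0.92
eef_pos: [0.3357, -0.2519, 0.2315]
tool_rot: [0.881, 0.473, 0.0, 0.0]
ft_force: [1.5, -1.0, 0.1]
grip_width: 0.0298
grasp_force: 0.0
```

Call:
move_arm([
  [[0.204,0.221,0.0,20,35],[0.204,0.221,-0.05,20,35],[0.204,0.221,-0.1,20,35],[0.204,0.221,-0.1,20,35],[0.204,0.221,-0.1,20,35]],
])

```text
clock: 1.55
eef_pos: [0.5338, -0.0373, 0.1349]
tool_rot: [0.786, 0.618, 0.0, 0.0]
ft_force: [-0.2, -1.3, 0.3]
grip_width: 0.0296
grasp_force: 0.0
```

Call:
move_arm([
  [[0.045,0.05,0.0,0,35],[0.09,0.099,0.0,0,35],[0.09,0.099,-0.03,0,35],[0.09,0.099,-0.04,0,35],[0.09,0.099,-0.04,0,35]],
])

```text
clock: 2.17
eef_pos: [0.621, 0.0594, 0.0945]
tool_rot: [0.786, 0.618, -0.002, -0.001]
ft_force: [-0.5, -0.7, 0.0]
grip_width: 0.0301
grasp_force: 0.0
```

Run:
```python
from h import *
from scipy.spatial.transform import Rotation
o=monitor.get_obs(); print(o["eef_pos"],Rotation.from_quat(o["tool_rot"]).as_matrix().round(3)[:,0])
c=vision.camera("top");s=vision.camera("side")
a=cv2.resize(c["color"][160:230,230:310],None,fx=5,fy=5,interpolation=cv2.INTER_CUBIC)
b=cv2.resize(s["color"][150:270,225:315],None,fx=4,fy=4,interpolation=cv2.INTER_CUBIC)
m=np.zeros((480,770,3),np.uint8); m[:350,:400]=a; m[:,405:765]=b
cv2.imwrite("pics/g3.png",m[:,:,::-1])
```

```text
[0.62095822 0.0593883  0.09453721] [ 0.236  0.972 -0.001]
```

View pics/g3.png

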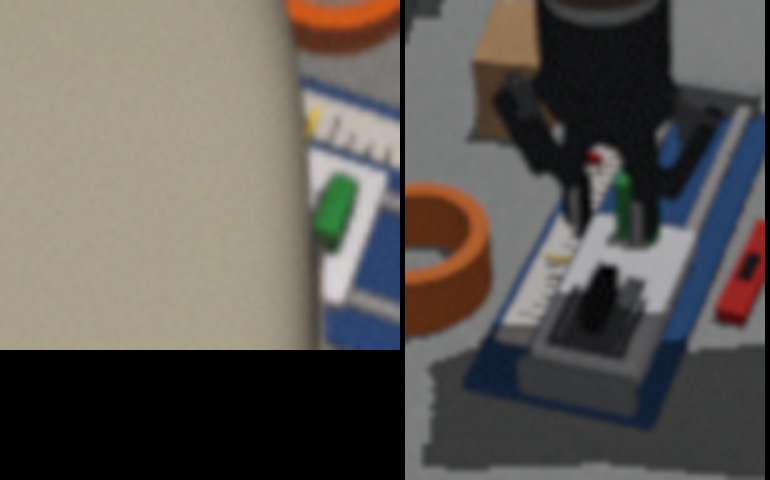

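The top view is blocked by the arm. In the side crop the fingers hang above and ahead of the black rib, at crop px (600,300).

Call:
move_arm([
  [[0,0,0,0,35],[0,0,0,0,35]],
])

```text
clock: 2.52
eef_pos: [0.6229, 0.0596, 0.0968]
tool_rot: [0.786, 0.618, 0.001, 0.0]
ft_force: [-0.1, 0.9, 0.2]
grip_width: 0.03
grasp_force: 0.0
```

Call:
move_arm([
  [[0.0055,0.007,-0.02,0,35],[0.0055,0.007,-0.04,0,35],[0.0055,0.007,-0.054,0,35],[0.0055,0.007,-0.054,0,35],[0.0055,0.007,-0.054,0,35]],
])

```text
clock: 3.15
eef_pos: [0.628, 0.0672, 0.0413]
tool_rot: [0.786, 0.618, -0.0, -0.0]
ft_force: [0.1, 0.2, 0.8]
grip_width: 0.0302
grasp_force: 0.0
```

Run:
```python
from h import *
s=vision.camera("side"); print(monitor.get_obs()["eef_pos"])
b=cv2.resize(s["color"][160:250,235:325],None,fx=6,fy=6,interpolation=cv2.INTER_CUBIC)
cv2.imwrite("pics/g4.png",b[:,:,::-1])
```

```text
[0.62806616 0.06718066 0.04152057]
```

View pics/g4.png

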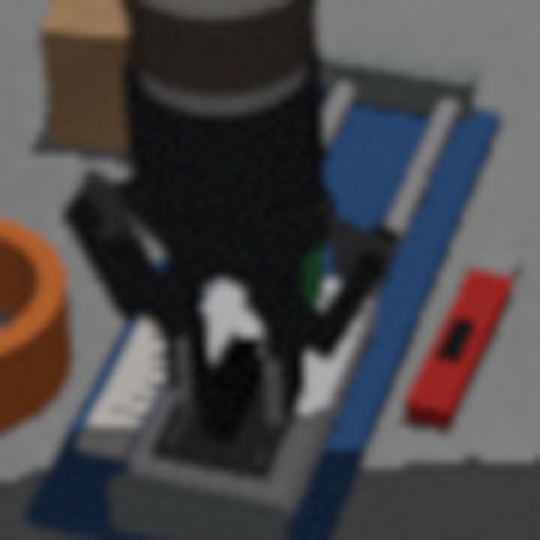

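The fingers straddle the black rib at crop px (230,390), so I'll close them.

Call:
move_arm([
  [[0,0,0,0,0],[0,0,0,0,0],[0,0,0,0,0],[0,0,0,0,0]],
])

```text
clock: 3.7
eef_pos: [0.6284, 0.0671, 0.0421]
tool_rot: [0.786, 0.618, 0.0, 0.0]
ft_force: [-0.1, 0.3, 2.2]
grip_width: 0.0124
grasp_force: 59.8
```

Call:
move_arm([
  [[0,0,0.01,0,0],[0,0,0.03,0,0],[0,0,0.08,0,0],[0,0,0.13,0,0],[-0.03,-0.05,0.13,0,0]],
])

```text
clock: 4.32
eef_pos: [0.6031, 0.0194, 0.1777]
tool_rot: [0.784, 0.62, 0.006, 0.004]
ft_force: [-0.4, -1.7, -0.7]
grip_width: 0.0126
grasp_force: 59.6
```

Call:
move_arm([
  [[-0.03,-0.045,0,0,0],[-0.06,-0.09,0,0,0],[-0.09,-0.135,0,0,0],[-0.12,-0.18,0,0,0],[-0.15,-0.22,0,0,0]],
])

```text
clock: 4.95
eef_pos: [0.4467, -0.2042, 0.1722]
tool_rot: [0.786, 0.618, 0.0, 0.0]
ft_force: [0.7, 0.1, -1.1]
grip_width: 0.0127
grasp_force: 59.5
```

Call:
move_arm([
  [[-0.03,-0.03,0,0,0],[-0.045,-0.055,-0.03,0,0],[-0.045,-0.055,-0.08,0,0],[-0.045,-0.055,-0.11,0,0],[-0.045,-0.055,-0.11,0,0]],
])

```text
clock: 5.58
eef_pos: [0.4007, -0.2566, 0.0599]
tool_rot: [0.786, 0.618, -0.001, -0.003]
ft_force: [0.2, -0.3, -0.6]
grip_width: 0.0127
grasp_force: 59.5
```

Call:
move_arm([
  [[0,0,-0.02,0,0],[0,0,-0.038,0,0],[0,0,-0.046,0,0],[0,0,-0.046,0,0],[0,0,-0.046,0,40]],
])

```text
clock: 6.2
eef_pos: [0.4039, -0.2584, 0.0168]
tool_rot: [0.786, 0.618, 0.0, 0.001]
ft_force: [-0.1, 0.1, -0.7]
grip_width: 0.03
grasp_force: 0.0
```

Call:
move_arm([
  [[0,0,0,0,40],[0,0,0,0,40],[0,0,0.03,0,40],[0,0,0.09,0,40],[0,0,0.15,0,40]],
])

```text
clock: 6.82
eef_pos: [0.4026, -0.2576, 0.1671]
tool_rot: [0.786, 0.618, -0.0, -0.0]
ft_force: [0.7, -0.1, -0.6]
grip_width: 0.0342
grasp_force: 0.0
```

Run:
```python
from h import *
s=vision.camera("side");c=vision.camera("top")
a=cv2.resize(c["color"][255:345,340:440],None,fx=3.5,fy=3.5,interpolation=cv2.INTER_CUBIC)
b=cv2.resize(s["color"][120:220,310:410],None,fx=4,fy=4,interpolation=cv2.INTER_CUBIC)
m=np.zeros((400,760,3),np.uint8); m[:315,:350]=a; m[:,355:755]=b
cv2.imwrite("pics/g5.png",m[:,:,::-1])
```

```text
(no output)
```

View pics/g5.png

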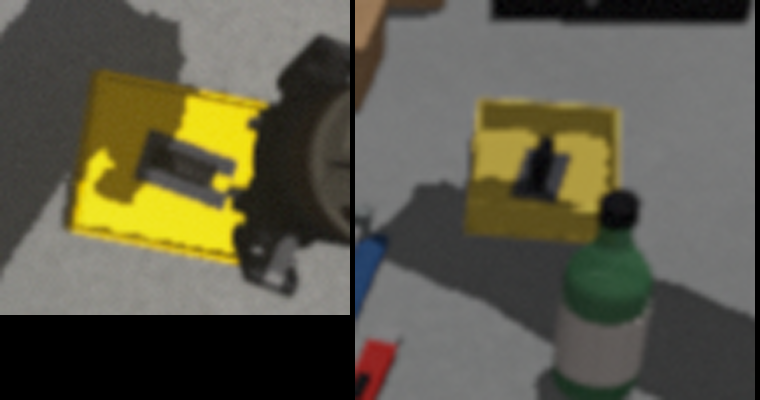

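The worn blade lies flat in the yellow tray, at crop px (190,168) in the top view and (540,165) in the side view. Next is the new blade, passing high over the bottle.

Call:
move_arm([
  [[0,0.02,0.05,0,40],[0,0.06,0.09,0,40],[0,0.12,0.1,5,40],[0,0.18,0.1,9,40],[0,0.24,0.1,13,40]],
])

```text
clock: 7.55
eef_pos: [0.4028, -0.0162, 0.2655]
tool_rot: [0.71, 0.704, 0.0, 0.0]
ft_force: [1.0, -0.3, -0.5]
grip_width: 0.034
grasp_force: 0.0
```

Call:
move_arm([
  [[0,0.06,0,0,40],[0,0.12,0,0,40],[0,0.18,-0.01,0,40],[0.003,0.235,-0.03,0,40],[0.004,0.252,-0.08,0,40]],
])

```text
clock: 8.18
eef_pos: [0.4086, 0.2383, 0.1863]
tool_rot: [0.71, 0.705, 0.003, 0.001]
ft_force: [1.0, -0.8, -0.3]
grip_width: 0.0344
grasp_force: 0.0
```

Call:
move_arm([
  [[0,0,-0.05,0,40],[0,0,-0.09,0,40],[0,0,-0.12,0,40],[0,0,-0.12,0,40],[0,0,-0.12,0,40]],
])

```text
clock: 8.8
eef_pos: [0.4076, 0.2344, 0.0665]
tool_rot: [0.711, 0.703, 0.001, 0.0]
ft_force: [1.0, 0.2, 0.6]
grip_width: 0.0342
grasp_force: 0.0
```

Call:
move_arm([
  [[-0.001,0.0005,-0.025,0,40],[-0.001,0.0005,-0.045,0,40],[-0.001,0.0005,-0.053,0,40],[-0.001,0.0005,-0.053,0,40],[-0.001,0.0005,-0.053,0,40]],
])

```text
clock: 9.43
eef_pos: [0.407, 0.2352, 0.0138]
tool_rot: [0.711, 0.703, 0.001, 0.0]
ft_force: [-1.0, 1.1, 0.3]
grip_width: 0.0342
grasp_force: 0.0
```

Call:
move_arm([
  [[0,0,0,0,0],[0,0,0,0,0],[0,0,0,0,0],[0,0,0,0,0]],
])

```text
clock: 9.93
eef_pos: [0.4069, 0.2351, 0.0137]
tool_rot: [0.711, 0.703, 0.001, 0.0]
ft_force: [-0.2, 0.1, 5.6]
grip_width: 0.0127
grasp_force: 60.2
```

Call:
move_arm([
  [[0,0,0.02,0,0],[0,0,0.07,0,0],[0.02,-0.015,0.12,0,0],[0.06,-0.045,0.13,-6,0],[0.1,-0.075,0.13,-13,0]],
])

```text
clock: 10.55
eef_pos: [0.5079, 0.1594, 0.1446]
tool_rot: [0.787, 0.617, 0.002, 0.001]
ft_force: [0.1, 0.7, -0.9]
grip_width: 0.0132
grasp_force: 59.3
```

Call:
move_arm([
  [[0.04,-0.03,0,0,0],[0.08,-0.06,0,0,0],[0.11,-0.085,-0.01,0,0],[0.1215,-0.093,-0.03,0,0],[0.1215,-0.093,-0.05,0,0]],
])

```text
clock: 11.18
eef_pos: [0.6274, 0.066, 0.0907]
tool_rot: [0.786, 0.618, -0.001, -0.001]
ft_force: [-0.6, -0.4, -0.7]
grip_width: 0.0127
grasp_force: 59.3
```

Call:
move_arm([
  [[0,0,-0.01,0,0],[0,0,-0.015,0,0],[0,0,-0.015,0,0]],
])

```text
clock: 11.55
eef_pos: [0.6272, 0.0672, 0.0777]
tool_rot: [0.786, 0.619, -0.0, -0.0]
ft_force: [0.2, -0.1, 0.2]
grip_width: 0.0126
grasp_force: 59.3
```

Run:
```python
from h import *
s=vision.camera("side");c=vision.camera("top"); print(monitor.get_obs()["eef_pos"])
a=cv2.resize(c["color"][175:225,265:325],None,fx=4,fy=4,interpolation=cv2.INTER_CUBIC)
b=cv2.resize(s["color"][170:245,240:310],None,fx=7,fy=7,interpolation=cv2.INTER_CUBIC)
m=np.zeros((525,740,3),np.uint8); m[:200,:240]=a; m[:,245:735]=b
cv2.imwrite("pics/g6.png",m[:,:,::-1])
```

```text
[0.62791934 0.06704389 0.07858354]
```

View pics/g6.png

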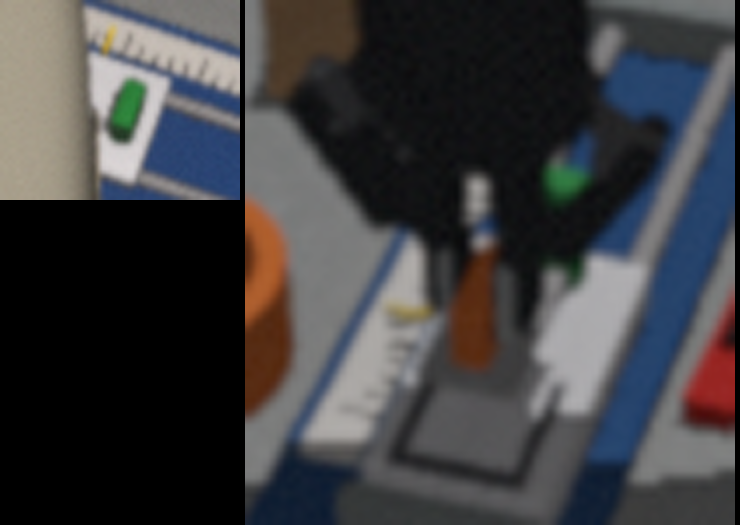

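In the side view the new blade's orange rib, at crop px (475,310), hangs over the carriage recess at (465,420) and lines up with it. I'll lower it while watching force and height.

Call:
move_arm([
  [[0.0005,0,-0.008,0,0],[0.0005,0,-0.016,0,0],[0.0005,0,-0.022,0,0],[0.0005,0,-0.025,0,0],[0.0005,0,-0.025,0,0]],
])

```text
clock: 12.28
eef_pos: [0.6278, 0.0666, 0.0522]
tool_rot: [0.786, 0.618, -0.0, -0.0]
ft_force: [-0.4, -0.6, -0.6]
grip_width: 0.0127
grasp_force: 59.3
```

Call:
move_arm([
  [[0,0,-0.003,0,0],[0,0,-0.005,0,0],[0,0,-0.005,0,0]],
])

```text
clock: 12.65
eef_pos: [0.6283, 0.0669, 0.0477]
tool_rot: [0.786, 0.618, 0.0, -0.0]
ft_force: [0.7, 0.7, -0.7]
grip_width: 0.013
grasp_force: 59.4
```

Call:
move_arm([
  [[0,0,-0.002,0,0],[0,0,-0.004,0,0],[0,0,-0.005,0,0],[0,0,-0.005,0,0]],
])

```text
clock: 13.15
eef_pos: [0.6282, 0.0669, 0.0427]
tool_rot: [0.786, 0.618, 0.0, -0.0]
ft_force: [1.6, 2.4, -0.0]
grip_width: 0.0126
grasp_force: 59.5
```

Call:
move_arm([
  [[0.0003,0.0012,-0.0005,0,0],[0.0003,0.0012,-0.001,0,0],[0.0003,0.0012,-0.001,0,0]],
])

```text
clock: 13.52
eef_pos: [0.6283, 0.0672, 0.0427]
tool_rot: [0.786, 0.618, -0.0, 0.001]
ft_force: [-1.6, -0.2, 4.5]
grip_width: 0.0125
grasp_force: 60.2
```

Call:
move_arm([
  [[0,0,0,0,35],[0,0,0,0,35],[0,0,0,0,35],[0,0,0.03,0,35],[0,0,0.07,0,45]],
])

```text
clock: 14.15
eef_pos: [0.627, 0.0676, 0.1106]
tool_rot: [0.786, 0.618, -0.002, -0.001]
ft_force: [0.8, -0.4, -0.5]
grip_width: 0.0386
grasp_force: 0.0
```

Run:
```python
from h import *
s=vision.camera("side");c=vision.camera("top"); print(monitor.get_obs()["eef_pos"])
a=cv2.resize(c["color"][175:225,265:325],None,fx=4,fy=4,interpolation=cv2.INTER_CUBIC)
b=cv2.resize(s["color"][170:245,240:310],None,fx=7,fy=7,interpolation=cv2.INTER_CUBIC)
m=np.zeros((525,740,3),np.uint8); m[:200,:240]=a; m[:,245:735]=b
cv2.imwrite("pics/g7.png",m[:,:,::-1])
```

```text
[0.63166741 0.06809604 0.1168206 ]
```

View pics/g7.png

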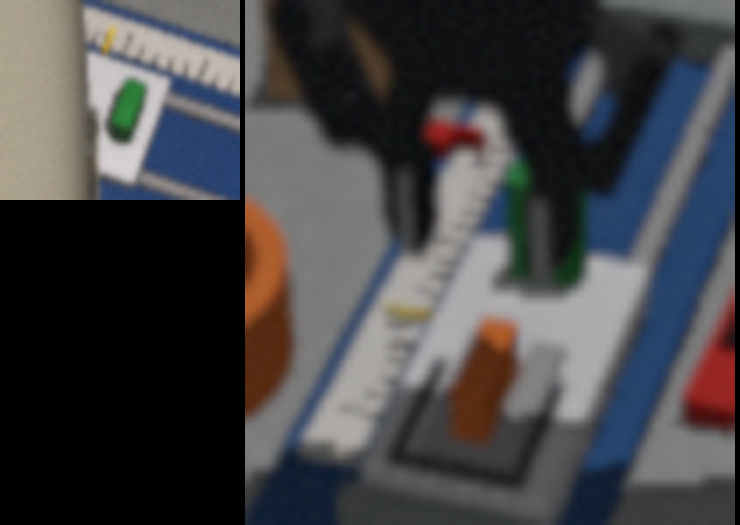

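The new blade sits flat between the walls, with its orange rib at crop px (483,380) and the grippers clear of it. Next is the handle.

Call:
move_arm([
  [[-0.009,-0.038,0.01,0,60],[-0.019,-0.077,0.01,0,60],[-0.019,-0.077,0.0,0,60],[-0.019,-0.077,0.0,0,60],[-0.019,-0.077,0.0,0,60]],
])

```text
clock: 14.88
eef_pos: [0.6093, -0.0082, 0.1111]
tool_rot: [0.786, 0.619, -0.0, -0.0]
ft_force: [0.3, 0.9, 0.4]
grip_width: 0.0513
grasp_force: 0.0
```

Run:
```python
from h import *
s=vision.camera("side");print(monitor.get_obs()["eef_pos"])
b=cv2.resize(s["color"][160:240,240:320],None,fx=7,fy=7,interpolation=cv2.INTER_CUBIC)
cv2.imwrite("pics/g8.png",b[:,:,::-1])
# pointer / marker in side image
H=cv2.cvtColor(s["color"],cv2.COLOR_RGB2HSV)
def cen(n,lo,hi,x0,y0,x1,y1):
    k=cv2.inRange(H,lo,hi)[y0:y1,x0:x1]; p=np.argwhere(k)[:,::-1]+[x0,y0]; print(n,len(p),p.mean(0).round(1) if len(p) else '',p.min(0) if len(p) else '',p.max(0) if len(p) else '')
cen("pointer",(20,90,100),(35,255,255),250,205,275,222)
cen("marker",(0,150,80),(6,255,255),255,180,285,200); cen("marker2",(172,150,80),(180,255,255),255,180,285,200)
```

```text
[ 0.60951522 -0.00814105  0.11141765]
pointer 0   
marker 12 [268.8 189. ] [267 188] [272 190]
marker2 2 [270.5 188. ] [270 188] [271 188]
```

View pics/g8.png

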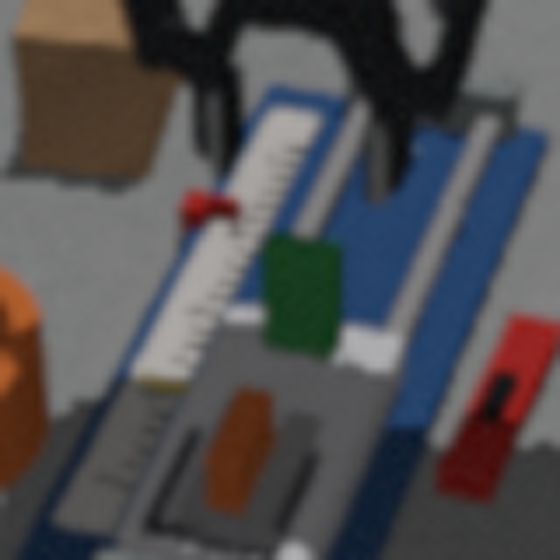

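In this view the seated blade and the handle, at crop px (303,293), are clear and the open fingers hang above the handle. I'll descend and grip.

Call:
move_arm([
  [[0,-0.001,-0.025,0,60],[0,-0.001,-0.05,0,60],[0,-0.001,-0.058,0,60],[0,-0.001,-0.058,0,60],[0,-0.001,-0.058,0,60]],
])

```text
clock: 15.55
eef_pos: [0.6103, -0.0099, 0.0549]
tool_rot: [0.786, 0.618, 0.001, 0.001]
ft_force: [0.1, -0.3, -0.1]
grip_width: 0.0512
grasp_force: 0.0
```

Call:
move_arm([
  [[0,0,0,0,0],[0,0,0,0,0],[0,0,0,0,0],[0,0,0,0,0],[0,0,0,0,0]],
])

```text
clock: 16.18
eef_pos: [0.6107, -0.0103, 0.0551]
tool_rot: [0.786, 0.618, 0.001, 0.001]
ft_force: [1.4, -0.9, 6.8]
grip_width: 0.0295
grasp_force: 60.6
```

Run:
```python
from h import *
c=vision.camera("top");s=vision.camera("side")
a=c["color"][175:215,275:355]
H=cv2.cvtColor(c["color"],cv2.COLOR_RGB2HSV)
for n,lo,hi,x0,y0,x1,y1,im in(("pt",(20,90,100),(35,255,255),285,178,300,192,H),("mk",(0,120,80),(8,255,255),325,180,355,205,H)):
    k=cv2.inRange(im,lo,hi)[y0:y1,x0:x1]; p=np.argwhere(k)[:,::-1]+[x0,y0]
    print(n,len(p),p.mean(0) if len(p) else '',p.tolist()[-6:])
print(monitor.get_obs()["eef_pos"])
```

```text
pt 0  []
mk 24 [339.75       191.33333333] [[338, 193], [339, 193], [340, 193], [341, 193], [339, 194], [340, 194]]
[ 0.61066517 -0.01027829  0.0550598 ]
```

Call:
move_arm([
  [[-0.0012,-0.0049,0,0,0],[-0.0035,-0.0146,0,0,0],[-0.007,-0.0292,0,0,0],[-0.0106,-0.0437,0,0,0],[-0.0141,-0.0583,0,0,0]],
])

```text
clock: 16.9
eef_pos: [0.5969, -0.067, 0.0551]
tool_rot: [0.786, 0.619, 0.003, -0.0]
ft_force: [2.5, 6.2, 5.4]
grip_width: 0.0291
grasp_force: 60.8
```

Call:
move_arm([
  [[-0.0035,-0.0146,0,0,0],[-0.0071,-0.0292,0,0,0],[-0.0094,-0.0389,0,0,0],[-0.0106,-0.0437,0,0,0],[-0.0106,-0.0437,0,0,0]],
])

```text
clock: 17.52
eef_pos: [0.5864, -0.1102, 0.055]
tool_rot: [0.786, 0.619, 0.003, -0.0]
ft_force: [2.2, 6.7, 5.2]
grip_width: 0.0291
grasp_force: 60.9
```

Run:
```python
from h import *
c=vision.camera("top");s=vision.camera("side"); print(monitor.get_obs()["eef_pos"])
a=cv2.resize(c["color"][170:230,290:370],None,fx=5,fy=5,interpolation=cv2.INTER_CUBIC)
b=cv2.resize(s["color"][175:220,250:295],None,fx=8,fy=8,interpolation=cv2.INTER_CUBIC)
m=np.zeros((360,770,3),np.uint8); m[:300,:400]=a; m[:,405:765]=b
cv2.imwrite("pics/g9.png",m[:,:,::-1])
```

```text
[ 0.58643865 -0.10986161  0.05503629]
```

View pics/g9.png

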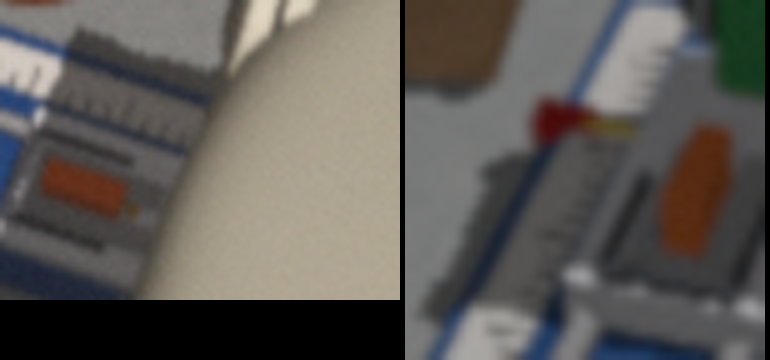

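The top crop shows the seated blade, with the pointer and marker hidden by the arm. The side crop shows the yellow pointer at (615,127) almost level with the red clip at (565,120), still slightly short. I'll compute the rest from masks.

Run:
```python
from h import *
c=vision.camera("top");s=vision.camera("side")
T=cv2.imread("pics/top0.png")[:,:,::-1];S=cv2.imread("pics/side0.png")[:,:,::-1]
def m(im,lo,hi,b,up=6):
    x0,y0,x1,y1=b; q=cv2.resize(np.ascontiguousarray(im[y0:y1,x0:x1]),None,fx=up,fy=up,interpolation=cv2.INTER_CUBIC)
    k=cv2.inRange(cv2.cvtColor(q,cv2.COLOR_RGB2HSV),lo,hi); p=np.argwhere(k)[:,::-1]
    return ((p.mean(0)+.5)/up-.5+[x0,y0]).round(2), len(p)/up**2, ((p.min(0)+.5)/up-.5+[x0,y0]).round(1), ((p.max(0)+.5)/up-.5+[x0,y0]).round(1)
Y=((20,90,60),(35,255,255)); Rd=((0,140,60),(7,255,255))
r={}
for n,im,k,b in(("ptT",T,Y,(286,178,300,193)),("ptS",S,Y,(255,208,272,220)),("mkT",T,Rd,(330,183,350,203)),("mkS",S,Rd,(260,182,278,197)),("mkS2",s["color"],Rd,(260,182,276,197)),("ptS2",s["color"],Y,(266,184,285,198))):
    r[n]=m(im,*k,b); print(n,*r[n])
O=np.array([.60395,-.0371]);h=np.radians(-103.62);ux=np.array([np.cos(h),np.sin(h)]);uy=np.array([-ux[1],ux[0]])
def tri(a,b):
    e,d=ray(c,*a);f,g=ray(s,*b); d/=np.linalg.norm(d);g/=np.linalg.norm(g)
    t=np.linalg.lstsq(np.stack([d,-g],1),f-e,rcond=None)[0]; p,q=e+d*t[0],f+g*t[1]; return (p+q)/2,np.linalg.norm(p-q)
def loc(n,p): d=np.array(p)[:2]-O; print(n,np.round(p,4),"gauge",(d@ux).round(4),(d@uy).round(4))
for n,a,b in(("pt","ptT","ptS"),("mk","mkT","mkS")):
    p,e=tri(r[a][0],r[b][0]); loc(n,p); print(e)
for z in(.018,.022,.026,.03):
    loc("ptT",onz(c,*r["ptT"][0],z)); loc("ptS",onz(s,*r["ptS"][0],z)); loc("ptS2",onz(s,*r["ptS2"][0],z)); loc(" mkT",onz(c,*r["mkT"][0],z)); loc(" mkS2",onz(s,*r["mkS2"][0],z))
```

```text
ptT [291.7  184.59] 11.5 [290.1 181.4] [293.2 187.8]
ptS [263.33 214.28] 3.7777777777777777 [261.4 213.8] [265.2 214.9]
mkT [339.72 191.4 ] 19.944444444444443 [337.4 188.9] [342.4 194.6]
mkS [268.71 189.13] 15.722222222222221 [265.9 187.2] [272.9 190.9]
mkS2 [268.68 189.54] 14.13888888888889 [266.2 187.8] [272.2 191.4]
ptS2 [275.43 190.59] 6.666666666666667 [273.1 189.6] [277.8 191.6]
pt [0.6612 0.0075 0.0275] gauge -0.0568 0.0451
0.0036592595506100075
mk [ 0.659  -0.1133  0.0155] gauge 0.0611 0.0714
0.005285454054484197
ptT [0.6658 0.0075 0.018 ] gauge -0.0579 0.0496
ptS [ 0.6608 -0.0023  0.018 ] gauge -0.0472 0.0471
ptS2 [ 0.6364 -0.1033  0.018 ] gauge 0.0567 0.0472
 mkT [ 0.661  -0.1134  0.018 ] gauge 0.0608 0.0734
 mkS2 [ 0.6559 -0.1072  0.018 ] gauge 0.0559 0.067
ptT [0.6646 0.0074 0.022 ] gauge -0.0575 0.0485
ptS [0.6602 0.0021 0.022 ] gauge -0.0513 0.0454
ptS2 [ 0.636  -0.0983  0.022 ] gauge 0.052 0.0455
 mkT [ 0.6599 -0.113   0.022 ] gauge 0.0606 0.0723
 mkS2 [ 0.6553 -0.1022  0.022 ] gauge 0.0512 0.0652
ptT [0.6635 0.0073 0.026 ] gauge -0.0572 0.0474
ptS [0.6596 0.0065 0.026 ] gauge -0.0555 0.0438
ptS2 [ 0.6355 -0.0934  0.026 ] gauge 0.0473 0.0439
 mkT [ 0.6588 -0.1126  0.026 ] gauge 0.0605 0.0711
 mkS2 [ 0.6547 -0.0973  0.026 ] gauge 0.0465 0.0635
ptT [0.6624 0.0072 0.03  ] gauge -0.0569 0.0463
ptS [0.659  0.0109 0.03  ] gauge -0.0596 0.0422
ptS2 [ 0.635  -0.0885  0.03  ] gauge 0.0426 0.0422
 mkT [ 0.6577 -0.1123  0.03  ] gauge 0.0604 0.0699
 mkS2 [ 0.6541 -0.0923  0.03  ] gauge 0.0418 0.0617
```

Call:
move_arm([
  [[-0.0012,-0.0049,0,0,0],[-0.0024,-0.0097,0,0,0],[-0.0033,-0.0136,0,0,0],[-0.0035,-0.0146,0,0,0],[-0.0035,-0.0146,0,0,0]],
])

```text
clock: 18.35
eef_pos: [0.583, -0.1241, 0.055]
tool_rot: [0.785, 0.619, 0.003, -0.001]
ft_force: [2.6, 8.6, 5.6]
grip_width: 0.029
grasp_force: 60.9
```

Run:
```python
from h import *
s=vision.camera("side"); p=monitor.get_obs()["eef_pos"]; print(p, np.linalg.norm(p[:2]-[.6107,-.0103]))
Y=((20,90,60),(35,255,255)); Rd=((0,140,60),(7,255,255))
for n,(lo,hi),(x0,y0,x1,y1) in(("pt",Y,(266,178,290,198)),("mk",Rd,(258,180,278,197))):
    q=cv2.resize(np.ascontiguousarray(s["color"][y0:y1,x0:x1]),None,fx=6,fy=6,interpolation=cv2.INTER_CUBIC)
    k=cv2.inRange(cv2.cvtColor(q,cv2.COLOR_RGB2HSV),lo,hi); r=(np.argwhere(k)[:,::-1]+.5)/6-.5+[x0,y0]; print(n,len(r),r.mean(0),r.min(0),r.max(0))
    O=np.array([.60395,-.0371]);h=np.radians(-103.62);ux=np.array([np.cos(h),np.sin(h)])
    print((onz(s,*r.mean(0),.026 if n=="pt" else .0145)[:2]-O)@ux)
```

```text
[ 0.58298756 -0.12406998  0.05502251] 0.11709648447991192
pt 293 [276.85978385 187.51678043] [274.08333333 186.75      ] [279.41666667 188.58333333]
0.06149815811893365
mk 672 [269.38492063 189.58829365] [265.75 187.75] [273.41666667 191.75      ]
0.060330182802085415
```

The pull is 117 mm and the pointer and marker agree within about 1 mm. I'll hold for over 2 s.

Call:
move_arm([
  [[0,0,0,0,0],[0,0,0,0,0],[0,0,0,0,0],[0,0,0,0,0],[0,0,0,0,0]],
])

```text
clock: 19.02
eef_pos: [0.583, -0.124, 0.055]
tool_rot: [0.785, 0.619, 0.003, -0.001]
ft_force: [3.5, 8.2, 6.2]
grip_width: 0.0291
grasp_force: 60.9
```

Call:
move_arm([
  [[0,0,0,0,0],[0,0,0,0,0],[0,0,0,0,0],[0,0,0,0,0],[0,0,0,0,0]],
])

```text
clock: 19.65
eef_pos: [0.5829, -0.124, 0.055]
tool_rot: [0.785, 0.619, 0.003, -0.001]
ft_force: [2.7, 6.6, 7.0]
grip_width: 0.0294
grasp_force: 60.9
```

Call:
move_arm([
  [[0,0,0,0,0],[0,0,0,0,0],[0,0,0,0,0],[0,0,0,0,0],[0,0,0,0,0]],
])

```text
clock: 20.27
eef_pos: [0.583, -0.124, 0.055]
tool_rot: [0.785, 0.619, 0.003, -0.001]
ft_force: [2.9, 7.9, 6.2]
grip_width: 0.0292
grasp_force: 60.9
```

Call:
move_arm([
  [[0,0,0,0,0],[0,0,0,0,0],[0,0,0,0,0],[0,0,0,0,0],[0,0,0,0,0]],
])

```text
clock: 20.9
eef_pos: [0.583, -0.124, 0.055]
tool_rot: [0.785, 0.619, 0.003, -0.001]
ft_force: [2.6, 7.1, 5.5]
grip_width: 0.029
grasp_force: 60.9
```

Call:
move_arm([
  [[0.0012,0.0049,0,0,0],[0.0035,0.0146,0,0,0],[0.0071,0.0292,0,0,0],[0.0106,0.0437,0,0,0],[0.0141,0.0583,0,0,0]],
])

```text
clock: 21.52
eef_pos: [0.597, -0.0665, 0.0551]
tool_rot: [0.786, 0.619, 0.002, 0.0]
ft_force: [3.6, 3.6, 5.8]
grip_width: 0.0288
grasp_force: 60.8
```

Call:
move_arm([
  [[0.0035,0.0146,0,0,0],[0.0071,0.0292,0,0,0],[0.0094,0.0389,0,0,0],[0.0106,0.0437,0,0,0],[0.0106,0.0437,0,0,0]],
])

```text
clock: 22.15
eef_pos: [0.6075, -0.0233, 0.055]
tool_rot: [0.786, 0.619, 0.002, 0.0]
ft_force: [2.1, 3.0, 5.0]
grip_width: 0.0289
grasp_force: 60.8
```

Call:
move_arm([
  [[0.001,0.004,0,0,0],[0.002,0.008,0,0,0],[0.0028,0.0115,0,0,0],[0.0033,0.014,0,0,0],[0.0034,0.0145,0,0,0]],
])

```text
clock: 22.78
eef_pos: [0.6107, -0.0103, 0.0551]
tool_rot: [0.786, 0.618, 0.001, 0.001]
ft_force: [2.2, -1.6, 6.0]
grip_width: 0.0291
grasp_force: 60.9
```

Call:
move_arm([
  [[0,0,0,0,0],[0,0,0,0,0]],
])

```text
clock: 23.02
eef_pos: [0.6107, -0.0103, 0.0551]
tool_rot: [0.786, 0.618, 0.001, 0.001]
ft_force: [2.2, 0.6, 5.7]
grip_width: 0.029
grasp_force: 60.8
```

The carriage is home, at the same TCP position as the original grasp. I'll release and retreat.

Call:
move_arm([
  [[0,0,0,0,60],[0,0,0,0,60],[0,0,0,0,60],[0,0,0,0,60],[0,0,0.02,0,60]],
])

```text
clock: 23.65
eef_pos: [0.6074, -0.0102, 0.0718]
tool_rot: [0.786, 0.618, -0.002, -0.002]
ft_force: [0.2, 0.2, 0.4]
grip_width: 0.0515
grasp_force: 0.0
```

Call:
move_arm([
  [[0,0,0.04,0,60],[0,0,0.09,0,60],[-0.04,-0.03,0.13,0,60],[-0.09,-0.06,0.15,0,60],[-0.13,-0.09,0.15,0,60]],
])

```text
clock: 24.28
eef_pos: [0.4788, -0.1012, 0.226]
tool_rot: [0.786, 0.618, 0.001, 0.002]
ft_force: [0.2, -0.4, 0.1]
grip_width: 0.0508
grasp_force: 0.0
```

Call:
move_arm([
  [[-0.02,-0.04,0,0,60],[-0.04,-0.09,0,0,60],[-0.06,-0.13,0,0,60],[-0.06,-0.13,0,0,60],[-0.06,-0.13,0,0,60]],
])

```text
clock: 24.9
eef_pos: [0.4192, -0.2301, 0.2237]
tool_rot: [0.786, 0.618, 0.0, -0.0]
ft_force: [1.0, -0.1, 0.4]
grip_width: 0.0515
grasp_force: 0.0
```

Run:
```python
from h import *
c=vision.camera("top");s=vision.camera("side"); save(c,"pics/end_top.png")
T=cv2.imread("pics/top0.png")[:,:,::-1]
O=np.array([.60395,-.0371]);h=np.radians(-103.62);ux=np.array([np.cos(h),np.sin(h)]);uy=np.array([-ux[1],ux[0]])
def m(n,im,lo,hi,b,z,cam=c):
    x0,y0,x1,y1=b; q=cv2.resize(np.ascontiguousarray(im[y0:y1,x0:x1]),None,fx=6,fy=6,interpolation=cv2.INTER_CUBIC)
    k=cv2.inRange(cv2.cvtColor(q,cv2.COLOR_RGB2HSV),lo,hi); p=(np.argwhere(k)[:,::-1]+.5)/6-.5+[x0,y0]
    if not len(p): print(n,"none"); return
    w=np.array([onz(cam,u,v,z)[:2] for u,v in p],np.float32); r=cv2.minAreaRect(w); d=np.array(r[0])-O
    print(n,len(p),p.mean(0).round(1),"rect",np.round(r[0],4),np.round(r[1],4),round(r[2],1),"g",(d@ux).round(4),(d@uy).round(4))
for l,im in(("before",T),("after",c["color"])):
    m(l+" pointer",im,(20,90,60),(35,255,255),(286,178,300,193),.026)
    m(l+" marker",im,(0,140,60),(7,255,255),(330,183,350,203),.015)
    m(l+" handle",im,(45,80,40),(85,255,255),(285,190,310,215),.084)
    m(l+" bottle",im,(45,60,0),(90,255,120),(280,282,315,318),.15)
    m(l+" knife",im,(0,170,90),(7,255,255),(270,222,325,255),.018)
m("new rib",c["color"],(4,150,60),(16,255,255),(250,180,285,207),.064)
m("pin",c["color"],(10,80,100),(30,255,255),(272,192,282,203),.044)
print(monitor.get_obs())
```

```text
before pointer 414 [291.7 184.6] rect [0.6636 0.0072] [0.0048 0.0175] 77.2 g -0.0571 0.0476
before marker 718 [339.7 191.4] rect [ 0.6617 -0.1129] [0.0124 0.0141] 51.2 g 0.0601 0.0739
before handle 2706 [296.4 201.7] rect [ 0.6069 -0.0087] [0.0139 0.0345] 77.8 g -0.0283 -0.0038
before bottle 12343 [297.3 301.9] rect [ 0.3811 -0.0331] [0.0498 0.049 ] 50.3 g 0.0486 -0.2176
before knife 8768 [293.3 237. ] rect [ 0.5352 -0.0089] [0.0915 0.0198] 73.0 g -0.0112 -0.0735
after pointer 397 [291.7 184.7] rect [0.6635 0.0073] [0.0047 0.0172] 76.1 g -0.0571 0.0474
after marker 695 [339.7 191.3] rect [ 0.6621 -0.1129] [0.012  0.0137] 47.9 g 0.06 0.0744
after handle 2653 [296.4 201.7] rect [ 0.6072 -0.0088] [0.0139 0.0336] 76.2 g -0.0283 -0.0035
after bottle 13489 [297.7 302.1] rect [ 0.3807 -0.0337] [0.0514 0.0506] 38.6 g 0.0493 -0.2178
after knife 8732 [293.3 237. ] rect [ 0.5352 -0.0089] [0.0914 0.0197] 72.9 g -0.0112 -0.0734
new rib 3548 [265.8 192.7] rect [0.6263 0.0658] [0.04   0.0153] 77.1 g -0.1052 -0.0025
pin 382 [273.5 195.1] rect [0.6261 0.0486] [0.0206 0.0093] 46.8 g -0.0885 0.0014
{'clock': 25.0, 'joint_pos': array([-5.00456696e-01,  2.01348216e-01, -6.55334008e-02,  1.30407949e+00,
        3.05654719e-04,  1.30676200e+00]), 'joint_vel': array([ 0.01128121,  0.00080841,  0.0004179 ,  0.00134483, -0.00110402,
       -0.00175331]), 'tau': array([-4.24944190e-01, -3.51444340e+01,  2.50818014e+01,  4.62590251e-03,
       -1.81306642e-02,  2.72693978e-03]), 'eef_pos': array([ 0.41963661, -0.2293917 ,  0.22362921]), 'tool_rot': array([ 7.85565405e-01,  6.18778607e-01,  1.08252091e-04, -1.35741107e-04]), 'ft_force': array([ 0.71873854, -0.25848728, -0.5948896 ]), 'ft_torque': array([-0.04008108, -0.03759419, -0.04051078]), 'grasp_force': 0.0, 'grip_width': 0.05135112809514404}
```

The pointer and handle are back at their starting positions. The new rib sits where the worn one did (gauge x -0.1052, against -0.1054 before). The marker, bottle and knife have not moved, so I'm handing the job in.

```bash
python3 -c "
from workcell import job
print(job.job_done())"
```

```text
the job is handed in; nothing more can be done
None
```

The blade is changed, the test pull is done and the job is handed in at about 25 s. By my measurements every step was met, but the hand-in gave no verdict. I viewed 11 pictures, one over the limit of 10.

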